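# Flip up the splash hood and click the trimmer case into its dock

## Task

Swing the aluminium splash hood of the trimmer dock up and over its balance point so that it stays open by itself. Then slide the trimmer case along the tray, fully home against the back wall, so that the spring catch clicks out behind it. Leave the hood standing open and do not disturb the mug, brush stand, pebble dish or hair pin box.

Things in the scene. Friction and masses are not known exactly. Their poses are not given: they have to be found in the camera images.
- dock: Grey plastic trimmer dock fixed to the counter, 300 mm long (x), 94 mm wide (y). Origin: centre of its underside; z up; the case slides in along its +x. Tray floor top at z = 6 mm; channel inside y = -33 to 33 mm, its front end open at x = -150 mm; back wall's inner face at x = 140 mm, top z = 50 mm. Low rails (top z = 18 mm) up to x = -10 mm, then side walls (top z = 40 mm).
- hood_hinge (a point): Point on the hood's hinge axis, midway across: x = 100 mm, y = 0, z = 50 mm in the dock's frame, with the dock's axes. The hinge axis runs along the dock's y, between two cheeks 24 mm long topped by pins up to z = 60 mm.
- hood (a joint): Angle of the hood, rad: 0 = closed, 1.75 = fully open on its stop, leaning back over the dock's back wall. Balance point near 1.22 rad: gravity shuts it below that and drops it fully open beyond. About 0.22 kg, nearly free hinge.
- hood_bar (a point): Centre of the hood's round handle bar: 10 mm thick, 64 mm long, parallel to the dock's y, on two 7 mm posts. Closed, it is 105 mm in front (dock -x) of the hinge axis and 90 mm above it (140 mm above the counter); it swings up and to dock +x on a 138 mm radius about the hinge. Pushing it to dock +x with 2 to 3 N swings the hood up.
- case: Loose black plastic trimmer case, a block with rounded edges 120 mm long (its x), 62 mm wide (y), 36 mm high, about 0.25 kg, lying on the tray between the low rails in front of the hood, its x axis along the dock's. Origin: centre of its underside.
- catch (a joint): Spring catch, m: a steel wedge 24 mm high in the channel's +y wall. 0 = sprung out, 7 mm into the channel; up to 0.010 = pushed aside (dock +y). Its ramp faces the open end, its square face is at dock x = 18 mm. The passing case pushes it aside (spring 1 to 3 N; pushing the case takes up to about 10 N); it springs back behind the case that is home.
- catch_nose (a point): Upper inner corner of the catch's square face: at rest x = 18 mm, y = 26 mm, z = 32 mm in the dock's frame.
- dock_home (a point): Point on the tray floor, in the dock's frame x = 80 mm, y = 0, z = 6 mm, with the dock's axes: where the origin of the case lies when it is fully home, its nose against the back wall and its rear end at x = 20 mm.
- hood_edge (a point): Middle of the hood's front upper edge, closed 105 mm in front (dock -x) of the hinge axis and 55 mm above it, 35 mm under the bar. The hood is 3 mm aluminium sheet 64 mm wide: one plate slopes from the hinge up to this edge, a front plate hangs from it to 12 mm above the counter and bars the channel at dock x = -5 mm.
- mug: Red ceramic mug, 80 mm wide, 95 mm high; origin: centre of its underside. Bystander.
- stand: Chrome toothbrush stand, 70 by 100 mm, 70 mm high, with two toothbrushes reaching 190 mm high; origin: centre of its underside. Bystander.
- dish: Glass dish with pebbles, 112 mm wide, 32 mm high; origin: centre of its underside. Bystander.
- pinbox: Aluminium hair pin box with a clip-on lid, 66 by 100 mm, 36 mm high; origin: centre of its underside. Bystander.
Mind the look-alikes: they are no part of the job. What is meant by the case is not green, and is the smaller of those in its own colour.

How it is judged:
By the outcome, as a careful person would: the job done as asked, in the order asked, and still so for the second after the job is handed in, with the robot touching nothing.
It also fails if it takes over 54 s, if anything falls off the work surface, if the arm or the gripper's body presses on something with over 40 N, if the wrist force passes 120 N, or if a joint passes its speed limit or range.

## Robot

A 6-joint arm with a two-finger parallel gripper is mounted at the origin on the work surface. World frame = base frame: x ahead of the robot, y to its left, z up, the work surface at z = 0. Lengths are in mm, angles in rad, forces in N, time in s.
With the tool pointing down it reaches from about 425 to 950 mm from the base axis. Payload 14.7 kg.
Tool frame: the origin (TCP) lies midway between the tips of the shut fingers; the grasp point (between the pads) lies 19 mm behind it; z points along the fingers, y is the line along which they close (so a half turn about z gives the same grasp; the last joint's range is limited). The gripper opens to 85 mm and grips with 20 to 120 N. Pads are 22 mm wide; open, the fingers measure 114 mm over their backs; the gripper's body (76 mm by 85 mm) begins 54 mm behind the grasp point. The pads swing forward as they close: fully open they stand 13 mm farther back than shut.
Start: joints at [-1.318, 0.48, 1.596, -0, 1.065, -0.047], TCP at [191.98, -620.996, 231.297] pointing down, gripper open.
Joint ranges: [-2.75, 2.75], [-0.82, 2.05], [0.23, 2.67], [-1.56, 4.7], [0.09, 2.69], [-2.92, 2.92]. Speed limits (rad/s): [1.89, 1.89, 2.39, 3.01, 3.01, 3.01].

## Interface

Orientations are given as a rotation vector (axis times angle).
In Python, from rig import bot gives the robot as it stands. The module is installed in compiled form; this text tells all that it offers.
- The arm moves only by the tool carry_out, never from a script. Its argument "plan" is a list of rows, each a list of 7 numbers: the turn, a rotation vector about the tool's x, y, z in rad, then the shift along the tool's x, y, z in m, then the opening, from 0 (shut) to 1 (fully open). In form: [[ax, ay, az, dx, dy, dz, jaw], ...]. A call has exactly 10 rows; each row is the pose to reach, as a shift and turn from the pose commanded when the call began, along the tool's axes at that moment; what a row does not reach only later rows make up. A row lasts 1/8 s, in which the tool goes at most 62.5 mm and 10.7 degrees, less where a joint would pass 70% of its speed; a pose out of reach is approached as far as the arm can. A call with a gripper value outside its range is refused whole. The fingers move at their own pace and stop on an object; "newtons" is the grip in N (left out, the last holds). Time passes only in rows, so rows that repeat a pose let the fingers close, or fill a call up. It gives the time, the measured TCP pose, the force, the opening and the grip force at its end, in the units of the state.
- bot.observe(): the state, without advancing time (a new reading comes with each control period).
- bot.capture(name): name is "scene" or "side" or "wrist"; returns a dict with "image" (384x512x3 uint8, red, green, blue), "depth" (384x512 float32, mm along the optical axis (not along the pixel's ray), 0 where there is no reading), "fx", "fy", "cx", "cy" (pixels), "dist_coeffs" ([k1, k2, p1, p2, k3] as OpenCV has them; the pictures are not rectified), "rvec" (rotation vector, rad) and "tvec" (3), from world to camera coordinates, as OpenCV has them. Camera axes: x right, y down, z forward; pixel columns grow to the right and rows downward; lengths in mm; the calibration is good to about 2 mm. A picture is of the moment at which its call begins.
- bot.hand_in(): hands the job in; it is judged then, once.
The state is a dict: "time_s": time; "joints": joint angles; "qvel": joint speeds; "effort": joint torques, N m; "tool_pos": TCP position; "eef_rot": TCP orientation; "force": force on the tool from outside, world axes, zero at the start; "ft_torque": the same for the moment, N m; "width": finger opening in mm; "gripper_force": force on a finger pad.
Only numpy, scipy, OpenCV 4.12 (cv2) and the standard library are available. Lean on these libraries where they do the work, as an engineer would, in place of code of your own. Each camera call takes 0.05 s, during which the arm holds its last target. There are 200 camera calls.

## Working session

There is one attempt and no reset: what is moved stays moved. The work goes in short steps, Python scripts to look and compute and a tool call to move; the robot and the scene stay as the last step left them, time stands still between calls to the robot, and variables do not carry over. Pictures are saved under pics/ and viewed, at most 10 in all, crops included, and the job is handed in when it is done.

Besides the shell and the picture viewer there is one more tool, called after "Call:" in YAML: its name, and indented under it one key for each argument. carry_out: Moves the arm, as the interface text tells. Its arguments: {"type":"object","properties":{"plan":{"type":"array","items":{"type":"array","items":{"type":"number"}}},"newtons":{"type":"number"}},"required":["plan"]}

```bash
mkdir -p pics
cat > h.py <<'E'
import numpy as np, cv2, pickle
from rig import bot
def cap(n):
    c=bot.capture(n); pickle.dump(c,open(f'{n}.pkl','wb')); return c
def load(n): return pickle.load(open(f'{n}.pkl','rb'))
def RT(c): return cv2.Rodrigues(np.array(c['rvec'],float))[0], np.array(c['tvec'],float).ravel()
def ray(c,uv):
    K=np.array([[c['fx'],0,c['cx']],[0,c['fy'],c['cy']],[0,0,1]]); uv=np.array(uv,float).reshape(-1,1,2)
    p=cv2.undistortPoints(uv,K,np.array(c['dist_coeffs'])).reshape(-1,2); return np.c_[p,np.ones(len(p))]
def onz(c,uv,z):
    R,t=RT(c); d=ray(c,uv)@R; o=-R.T@t; return o+d*((z-o[2])/d[:,2])[:,None]
def cloud(c):
    R,t=RT(c); v,u=np.mgrid[:384,:512]; r=ray(c,np.stack([u,v],-1).reshape(-1,2))
    return ((r*c['depth'].reshape(-1,1)-t)@R).reshape(384,512,3)
def save(c,f,box=None,s=1.5):
    im=c['image'][...,::-1]
    if box: im=im[box[1]:box[3],box[0]:box[2]]
    cv2.imwrite(f'pics/{f}.png',cv2.resize(im,None,fx=s,fy=s,interpolation=cv2.INTER_CUBIC))
E
python3 - <<'E'
from h import *
for n in('scene','side'):
    c=cap(n); save(c,n+'1'); R,t=RT(c); print(n,-R.T@t,R[2],c['fx'])
s=bot.observe(); print(s['tool_pos'],s['eef_rot'],s['time_s'],s['width'])
E
```

```text
scene [1197.9092117   357.41766994  860.83146427] [-0.6172438  -0.32227375 -0.71773931] 364.9804180011193
side [ 437.65591391 -592.12046905  651.44408599] [ 0.13117028  0.74167232 -0.65781193] 349.98483643525276
[ 191.89554889 -620.65515667  230.72706429] [-3.10532605e+00 -4.68974347e-01  1.54487510e-04] 0.1 85.31358851996464
```

View pics/scene1.png

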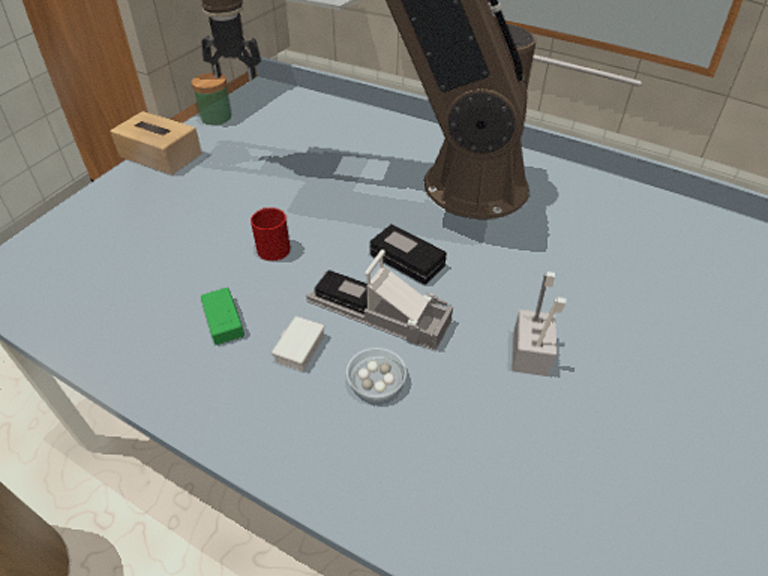

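View pics/side1.png

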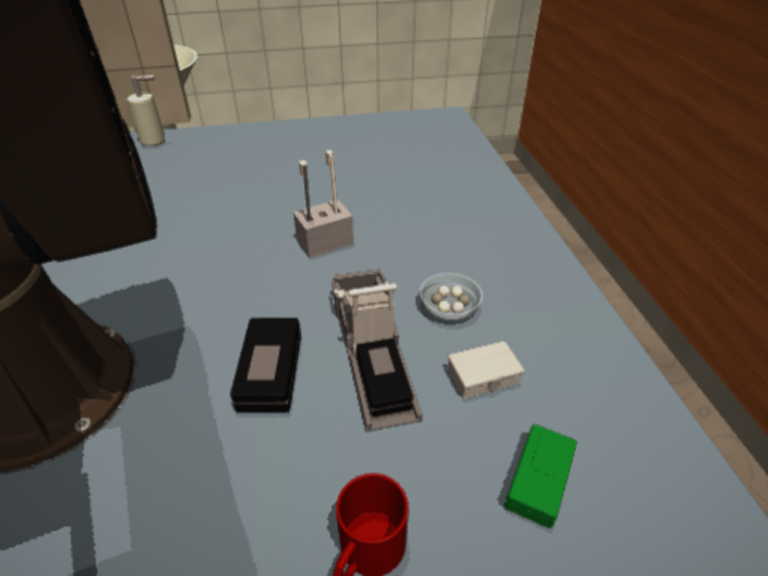

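The scene picture shows the dock with its small black case at about (345,290) and the hood behind it. The larger black case at (408,252) is the decoy. In the side picture the case is at (383,375), the bar at (372,289), and the dock's front end at (368–418,420); dock +x points roughly to world +y.

Run:
```python
from h import *
c=load('side'); P=cloud(c); im=c['image'].astype(int)
g=lambda uv,z:onz(c,np.array(uv)/1.5,z).round(0).tolist()
print('bar',g([(352,291),(395,287)],140))
print('front end',g([(368,425),(418,415)],14))
m=((im.max(2)<60)).astype(np.uint8)
n,l,st,ce=cv2.connectedComponentsWithStats(m)
k=l[250,255] or l[262,262]; print('case',st[k])
X=P[l==k]; top=X[X[:,2]>37][:,:2].astype(np.float32)
print(np.percentile(X[:,2],[5,50,95])); print(cv2.minAreaRect(top))
# bar from depth
v,u=np.mgrid[:384,:512]
s=(u>225)&(u<270)&(v>180)&(v<205)&(P[...,2]>128)&(P[...,2]<150); B=P[s]; print(len(B),B.mean(0),B.min(0),B.max(0))
# dock region by height: points 5..70 grey near
for n in('scene','side'):
    c=load(n);P=cloud(c);a=P.reshape(-1,3)
    ctr=np.array([550,0])
    q=a[(a[:,2]>25)&(a[:,2]<200)&(a[:,0]>350)&(a[:,0]<900)&(a[:,1]>-400)&(a[:,1]<400)]
    im2=np.zeros((800,550),np.uint8); im2[(q[:,1]+400).astype(int),(q[:,0]-350).astype(int)]=255
    im2=cv2.dilate(im2,np.ones((5,5)))
    k,l,st,ce=cv2.connectedComponentsWithStats(im2)
    for i in range(1,k):
        if st[i,4]>400: print(n,'x',st[i,0]+350,st[i,0]+350+st[i,2],'y',st[i,1]-400,st[i,1]-400+st[i,3])
```

```text
bar [[498.0, -17.0, 140.0], [561.0, -20.0, 140.0]]
front end [[495.0, -164.0, 14.0], [569.0, -160.0, 14.0]]
case [ 237  225   39   53 1189]
[13.15677526 40.10591368 42.15375322]
((505.7254333496094, -311.98333740234375), (571.7882080078125, 74.1585922241211), 83.73237609863281)
161 [526.78394167 -21.26600186 140.54796443] [490.99218678 -26.23735375 128.05780466] [563.16399436 -14.05723142 145.8410774 ]
scene x 432 520 y -364 -278
scene x 646 766 y -346 -213
scene x 471 575 y -151 139
scene x 634 745 y -141 -58
scene x 350 417 y -118 55
scene x 624 740 y 10 127
scene x 420 541 y 255 356
side x 422 517 y -378 -278
side x 643 766 y -347 -213
side x 488 570 y -152 54
side x 633 744 y -140 -60
side x 350 414 y -118 53
side x 473 571 y -14 141
side x 624 740 y 11 129
side x 418 540 y 252 352
```

Run:
```python
from h import *
S=[]
for n in('scene','side'):
    c=load(n);P=cloud(c);a=P.reshape(-1,3);im=c['image'].reshape(-1,3).astype(int)
    near=(a[:,0]>450)&(a[:,0]<600)&(a[:,1]>-190)&(a[:,1]<170)&(c['depth'].ravel()>0)
    k=near&(a[:,2]>38)&(a[:,2]<46)&(a[:,1]<0)
    t=a[k][:,:2].astype(np.float32); r=cv2.minAreaRect(t); print(n,'case top',len(t),r,np.percentile(t,[1,99],axis=0))
    d=near&(a[:,2]>8)&(a[:,2]<200); r=cv2.minAreaRect(a[d&(a[:,2]<60)][:,:2].astype(np.float32)); print('dock',r)
    b=near&(a[:,2]>134)&(a[:,2]<150); B=a[b]; r=cv2.fitLine(B[:,:2].astype(np.float32),cv2.DIST_HUBER,0,.1,.1).ravel(); print('bar',len(B),r,B.min(0),B.max(0))
```

```text
scene case top 535 ((534.8147583007812, -74.45423889160156), (149.751953125, 66.97724151611328), 87.90696716308594) [[ 502.68223999 -146.1974173 ]
 [ 567.34548096   -7.91864253]]
dock ((525.9971313476562, -13.2213134765625), (98.72975158691406, 298.62457275390625), 1.4868472814559937)
bar 67 [ 9.9958080e-01  2.8951703e-02  5.3200293e+02 -1.8053902e+01] [494.59067438 -24.89430824 139.17832351] [565.31485328 -13.14545078 149.6515055 ]
side case top 1178 ((534.4838256835938, -75.82801055908203), (71.35856628417969, 145.13796997070312), 2.7990777492523193) [[ 499.91144165 -146.58610229]
 [ 562.70400879  -17.17922262]]
dock ((528.1116943359375, -14.180450439453125), (94.04008483886719, 301.99566650390625), 2.746767520904541)
bar 148 [ 9.9881303e-01  4.8709076e-02  5.2719019e+02 -2.1715395e+01] [490.99218678 -26.23735375 134.62459767] [563.16399436 -14.05723142 145.8410774 ]
```

```bash
cat >> h.py <<'E'
D0=np.array([527,-14.]); YAW=np.deg2rad(92.2)
EX=np.array([np.cos(YAW),np.sin(YAW)]); EY=np.array([-EX[1],EX[0]])
def dk(x,y,z): return np.r_[D0+EX*x+EY*y,z]
RG=np.c_[np.r_[EX,0],np.cross([0,0,-1],np.r_[EX,0]),[0,0,-1]]  # tool x along dock x
def row(p,Rg=RG):
    s=bot.observe(); R=cv2.Rodrigues(np.array(s['eef_rot'],float))[0]
    return np.r_[cv2.Rodrigues(R.T@Rg)[0].ravel(), R.T@(np.array(p)-s['tool_pos'])/1e3].round(4)
E
python3 -c "
from h import *
print(row(dk(-70,0,231)),dk(-70,0,0))"
```

```text
[-9.0000e-04 -7.0000e-04 -1.3094e+00  4.8120e-01 -4.1300e-01  2.0000e-04] [529.68714664 -83.94840415   0.        ]
```

Call:
carry_out:
  plan:
    - [0,0,-0.13,0.048,-0.041,0,0]
    - [0,0,-0.26,0.096,-0.083,0,0]
    - [0,0,-0.39,0.144,-0.124,0,0]
    - [0,0,-0.52,0.192,-0.165,0,0]
    - [0,0,-0.65,0.241,-0.206,0,0]
    - [0,0,-0.78,0.289,-0.248,0,0]
    - [0,0,-0.92,0.337,-0.289,0,0]
    - [0,0,-1.05,0.385,-0.33,0,0]
    - [0,0,-1.18,0.433,-0.372,0,0]
    - [0,0,-1.309,0.481,-0.413,0,0]
  newtons: 40

```text
time_s: 1.35
tool_pos: [525.5, -90.0, 231.3]
eef_rot: [2.174, 2.268, -0.0]
force: [0.1, -1.5, 1.0]
width: 0.0
gripper_force: 0.0
```

Run:
```python
from h import *
c=cap('wrist'); save(c,'w1'); P=cloud(c); a=P.reshape(-1,3); ok=c['depth'].ravel()>0
near=ok&(a[:,0]>450)&(a[:,0]<600)&(a[:,1]>-190)&(a[:,1]<170)
B=a[near&(a[:,2]>132)&(a[:,2]<150)&(a[:,1]>-50)&(a[:,1]<20)]
print(len(B)); 
if len(B): print(B.min(0),B.max(0),cv2.fitLine(B[:,:2].astype(np.float32),cv2.DIST_HUBER,0,.1,.1).ravel())
T=a[near&(a[:,2]>38)&(a[:,2]<46)&(a[:,1]<-25)]; print(len(T)); 
if len(T)>9: print(np.percentile(T,[1,99],axis=0),cv2.minAreaRect(T[:,:2].astype(np.float32)))
print(bot.observe()['tool_pos'],row(dk(-60,0,128)))
```

```text
1316
[489.94480147 -24.38376456 139.68759587] [563.53206903 -12.22127114 146.96118679] [ 9.9934787e-01  3.6108982e-02  5.2659796e+02 -1.8067722e+01]
5316
[[ 499.23500675 -143.88379494   39.30725032]
 [ 560.40876008  -29.56093736   44.09927275]] ((529.9847412109375, -87.1958236694336), (61.944305419921875, 116.64990234375), 2.45202374458313)
[528.94761442 -84.54622253 231.37173933] [ 0.0023 -0.0018  0.0129  0.0104  0.0007  0.1034]
```

View pics/w1.png

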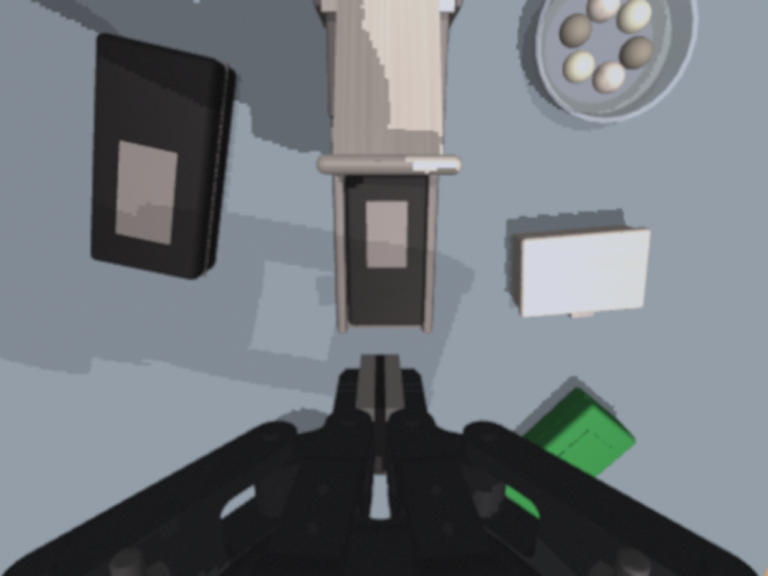

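The picture shows the bar at (390,163) and the case at (387,250). The fingers at (380,370) are in line between them, and everything agrees with the dock pose to about 1 mm. I'll descend to behind the bar.

Call:
carry_out:
  plan:
    - [0,0,0,0.005,0,0.03,0]
    - [0,0,0,0.01,0,0.06,0]
    - [0,0,0,0.012,0,0.085,0]
    - [0,0,0,0.015,0,0.103,0]
    - [0,0,0,0.022,0,0.103,0]
    - [0,0,0,0.03,0,0.103,0]
    - [0,0,0,0.036,0,0.103,0]
    - [0,0,0,0.04,0,0.103,0]
    - [0,0,0,0.043,0,0.103,0]
    - [0,0,0,0.043,0,0.103,0]

```text
time_s: 2.65
tool_pos: [523.2, -48.9, 128.4]
eef_rot: [2.179, 2.263, 0.0]
force: [-0.0, 0.0, 1.0]
width: 0.2
gripper_force: 0.0
```

```bash
python3 -c "
from h import *
print(bot.observe()['tool_pos'],row(dk(-21,0,128)))
c=cap('side');save(c,'s2',(190,130,330,270),4)
print(bot.observe()['tool_pos'],row(dk(-21,0,128)))"
```

```text
[523.15716387 -48.86105032 128.41728465] [ 0.0002  0.     -0.0002  0.0137  0.0052  0.0004]
[523.15812956 -49.00897068 128.36779118] [ 0.0001  0.     -0.0003  0.0138  0.0052  0.0004]
```

View pics/s2.png

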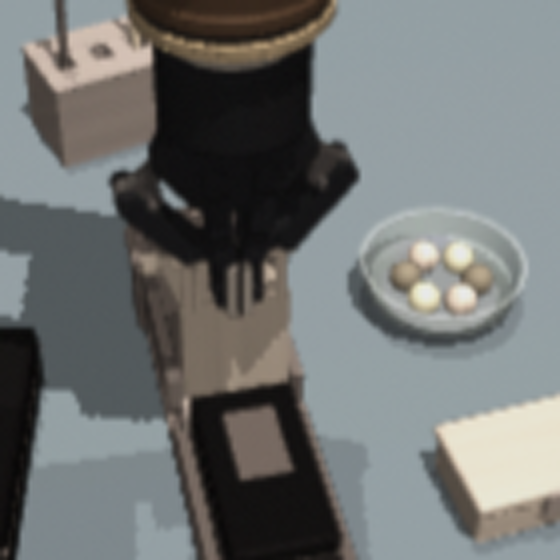

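The picture shows the closed fingers at (240,295) just in front of the hood and roughly centred on it. They need a 5 mm correction sideways.

Call:
carry_out:
  plan:
    - [0,0,0,0.007,0.003,0,0]
    - [0,0,0,0.0135,0.005,0,0]
    - [0,0,0,0.0235,0.005,-0.01,0]
    - [0,0,0,0.034,0.005,-0.0185,0]
    - [0,0,0,0.045,0.005,-0.0265,0]
    - [0,0,0,0.057,0.005,-0.033,0]
    - [0,0,0,0.07,0.005,-0.038,0]
    - [0,0,0,0.083,0.005,-0.043,0]
    - [0,0,0,0.0965,0.005,-0.0455,0]
    - [0,0,0,0.11,0.005,-0.047,0]

```text
time_s: 3.95
tool_pos: [523.8, 62.1, 175.3]
eef_rot: [-2.179, -2.263, 0.0]
force: [0.9, -0.6, -0.2]
width: -0.1
gripper_force: 0.3
```

Run:
```python
from h import *
for n in('side','scene'):
    c=cap(n);save(c,n+'3')
    print(n,'row to th=.8 pose',row(dk(75.3,0,175.7)),bot.observe()['force'])
```

```text
side row to th=.8 pose [-0.     -0.0005 -0.0001 -0.002   0.0002 -0.0003] [-0.48485058  0.40418436  0.67987366]
scene row to th=.8 pose [-0.     -0.0002  0.0008 -0.0012  0.0002 -0.0004] [ 0.70332231 -1.04765114  1.54014994]
```

View pics/scene3.png

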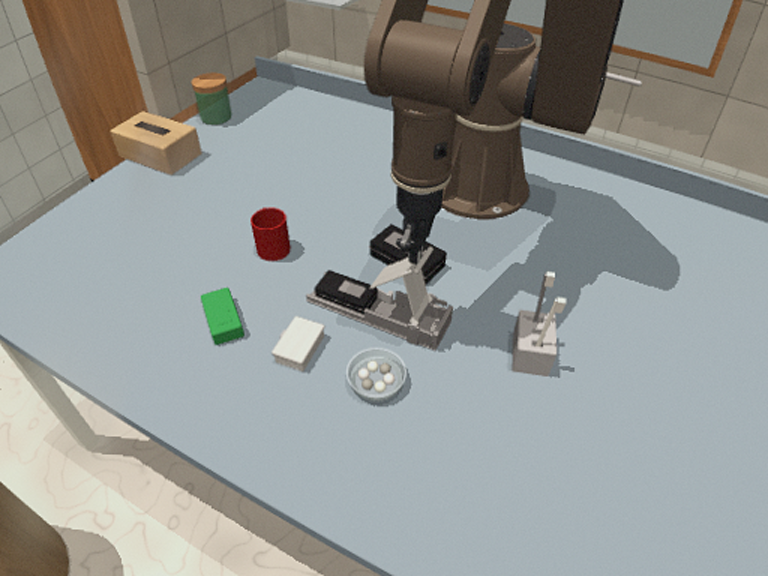

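The picture shows the hood lifted to about 0.8 rad, with the bar at (410,262) against the fingers. I'll carry on over the balance point.

Call:
carry_out:
  plan:
    - [0,0,0,0.012,0,0,0]
    - [0,0,0,0.025,0,0.001,0]
    - [0,0,0,0.037,0,0.003,0]
    - [0,0,0,0.049,0,0.006,0]
    - [0,0,0,0.06,0,0.01,0]
    - [0,0,0,0.068,0,0.013,0]
    - [0,0,0,0.075,0,0.016,0]
    - [0,0,0,0.078,0,0.018,0]
    - [0,0,0,0.078,0,0.018,0]
    - [0,0,0,0.078,0,0.018,0]

```text
time_s: 5.3
tool_pos: [521.0, 139.0, 157.4]
eef_rot: [-2.179, -2.263, -0.0]
force: [-1.5, 1.8, 3.6]
width: -0.0
gripper_force: 2.1
```

Run:
```python
from h import *
c=cap('scene');save(c,'sc4',(180,80,380,260),4)
s=bot.observe();print(s['tool_pos'],s['force'],row(dk(-60,0,231)))
P=cloud(c)
```

```text
[521.026764   138.92487663 157.46926725] [-0.72214927  1.14417334  3.73215485] [ 2.00e-04 -1.00e-04 -7.00e-04 -2.13e-01  3.00e-04 -7.35e-02]
```

View pics/sc4.png

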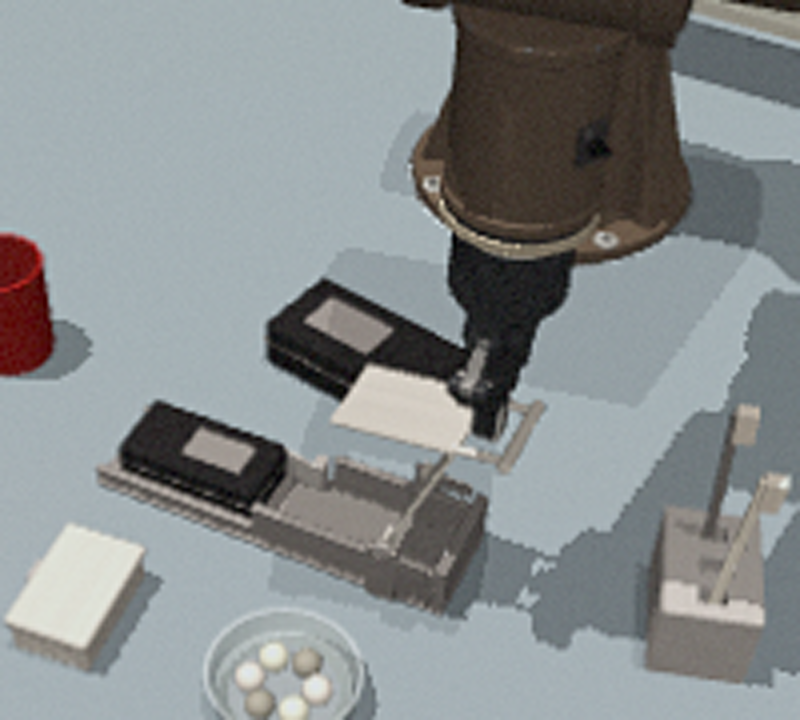

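The hood is over its balance point with the front plate almost flat at (410,410), and the fingertip is propping it at (488,430). I'll lift straight up and then travel back.

Call:
carry_out:
  plan:
    - [0,0,0,0,0,-0.015,0]
    - [0,0,0,0,0,-0.035,0]
    - [0,0,0,0,0,-0.06,0]
    - [0,0,0,0,0,-0.078,0]
    - [0,0,0,-0.045,0,-0.078,0]
    - [0,0,0,-0.095,0,-0.078,0]
    - [0,0,0,-0.15,0,-0.078,0]
    - [0,0,0,-0.205,0,-0.078,0]
    - [0,0,0,-0.26,0,-0.078,0]
    - [0,0,0,-0.31,0,-0.078,0]

```text
time_s: 6.6
tool_pos: [532.7, -173.0, 236.4]
eef_rot: [2.179, 2.262, 0.0]
force: [0.9, 1.1, -0.1]
width: -0.3
gripper_force: 0.0
```

Run:
```python
from h import *
c=cap('scene');save(c,'sc5',(180,80,380,260),4)
a=cloud(c).reshape(-1,3); ok=c['depth'].ravel()>0
d=(a[:,:2]-D0)@np.c_[EX,EY]
B=ok&(abs(d[:,1])<40)&(d[:,0]>60)&(d[:,0]<240)&(a[:,2]>100); print('hood pts',B.sum(),np.percentile(np.c_[d,a[:,2]][B],[2,50,98],axis=0).round())
T=ok&(abs(d[:,1])<40)&(d[:,0]<0)&(d[:,0]>-160)&(a[:,2]>38)&(a[:,2]<47); print('case',np.percentile(d[T],[2,98],axis=0).round())
s=bot.observe();print(s['tool_pos'],s['force'],row(dk(-165,0,231)),row(dk(-165,0,15)))
```

```text
hood pts 796 [[ 83. -33. 106.]
 [140.  -5. 151.]
 [210.  30. 162.]]
case [[-130.  -34.]
 [ -16.   27.]]
[ 533.22511064 -178.05439513  236.47217899] [-0.75999082 -7.40891491 -0.1132863 ] [ 0.0017  0.003  -0.002  -0.0008  0.0001  0.0055] [ 1.700e-03  3.000e-03 -2.000e-03 -2.000e-04 -3.000e-04  2.215e-01]
```

View pics/sc5.png

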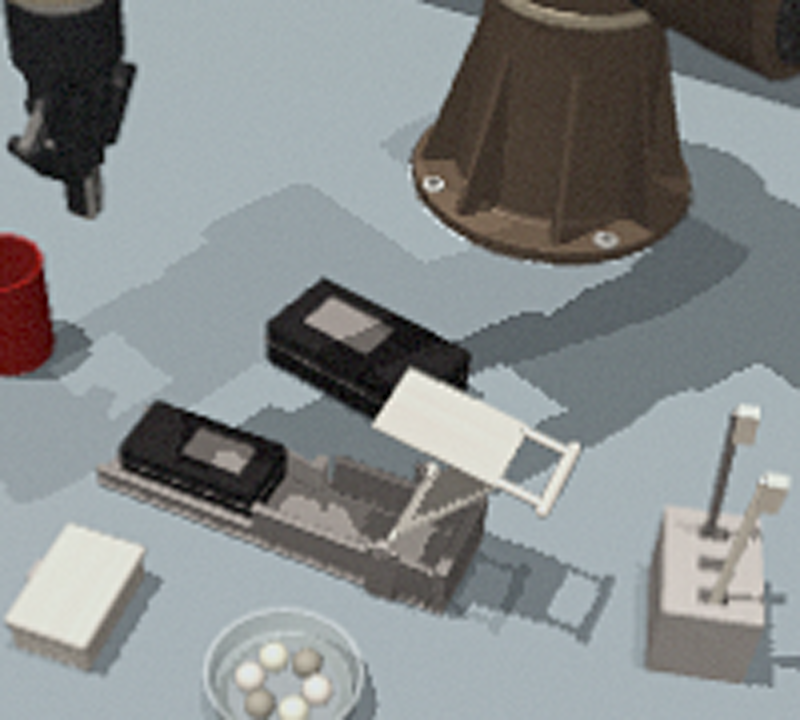

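The picture shows the hood fully open on its stop, with the bar at (560,480). The case at (200,455) is still in front. I'll descend behind it.

Call:
carry_out:
  plan:
    - [0,0,0,-0.003,0,0.03,0]
    - [0,0,0,-0.005,0,0.065,0]
    - [0,0,0,-0.005,0,0.1,0]
    - [0,0,0,-0.005,0,0.135,0]
    - [0,0,0,-0.005,0,0.165,0]
    - [0,0,0,-0.005,0,0.19,0]
    - [0,0,0,-0.005,0,0.207,0]
    - [0,0,0,-0.005,0,0.215,0]
    - [0,0,0,-0.005,0,0.219,0]
    - [0,0,0,-0.005,0,0.219,0]

```text
time_s: 7.9
tool_pos: [533.2, -175.8, 16.7]
eef_rot: [2.179, 2.263, 0.0]
force: [0.1, -0.4, 0.2]
width: 0.2
gripper_force: 0.0
```

Run:
```python
from h import *
s=bot.observe();print(s['tool_pos'],s['force'],row(dk(-144,0,16)),row(dk(9,0,16)))
```

```text
[ 533.23292251 -175.84111925   16.70288209] [ 0.0890386  -0.42544108  0.220226  ] [ 0.0005  0.0002 -0.0004  0.018  -0.      0.0007] [ 5.00e-04  2.00e-04 -4.00e-04  1.71e-01 -1.00e-04  7.00e-04]
```

Call:
carry_out:
  plan:
    - [0,0,0,0.008,0,0,0]
    - [0,0,0,0.015,0,0,0]
    - [0,0,0,0.022,0,0,0]
    - [0,0,0,0.03,0,0,0]
    - [0,0,0,0.04,0,0,0]
    - [0,0,0,0.05,0,0,0]
    - [0,0,0,0.06,0,0,0]
    - [0,0,0,0.07,0,0,0]
    - [0,0,0,0.08,0,0,0]
    - [0,0,0,0.09,0,0,0]

```text
time_s: 9.15
tool_pos: [529.6, -85.1, 16.3]
eef_rot: [2.179, 2.263, 0.0]
force: [1.4, -3.8, 4.1]
width: 0.2
gripper_force: 2.3
```

Run:
```python
from h import *
s=bot.observe();print(s['tool_pos'],s['force'],row(dk(9,0,16)))
c=cap('scene');save(c,'sc6',(200,120,320,230),5)
```

```text
[529.55909082 -85.13166187  16.32968006] [ 1.37601345 -3.78274222  4.12583301] [ 0.0001  0.     -0.0004  0.0802  0.0001  0.0003]
```

View pics/sc6.png

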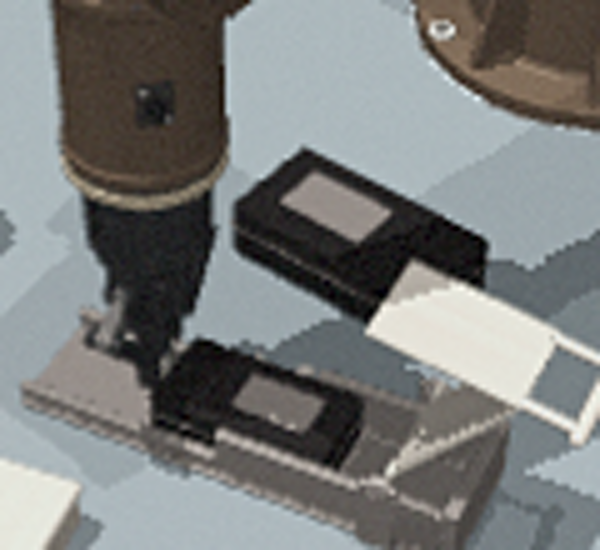

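The case is sliding straight between the walls at (260,400) and the fingers are square behind it. I'll continue to home.

Call:
carry_out:
  plan:
    - [0,0,0,0.01,0,0,0]
    - [0,0,0,0.02,0,0,0]
    - [0,0,0,0.03,0,0,0]
    - [0,0,0,0.04,0,0,0]
    - [0,0,0,0.05,0,0,0]
    - [0,0,0,0.059,0,0,0]
    - [0,0,0,0.067,0,0,0]
    - [0,0,0,0.073,0,0,0]
    - [0,0,0,0.077,0,0,0]
    - [0,0,0,0.077,0,0,0]

```text
time_s: 10.45
tool_pos: [526.2, -8.5, 16.2]
eef_rot: [-2.178, -2.263, 0.001]
force: [-0.1, -0.3, 0.6]
width: 0.2
gripper_force: 0.0
```

Run:
```python
from h import *
s=bot.observe();print(s['tool_pos'],s['force'],row(dk(9,0,16)))
```

```text
[526.24383906  -8.54646886  16.24189933] [-0.11549768 -0.32276515  0.5609193 ] [-0.0006 -0.0002 -0.0002  0.0035  0.0005  0.0002]
```

Call:
carry_out:
  plan:
    - [0,0,0,0.001,0,0,0]
    - [0,0,0,0.0015,0,0,0]
    - [0,0,0,0.002,0,0,0]
    - [0,0,0,0.0025,0,0,0]
    - [0,0,0,0.003,0,0,0]
    - [0,0,0,0.0035,0,0,0]
    - [0,0,0,0.004,0,0,0]
    - [0,0,0,0.0045,0,0,0]
    - [0,0,0,0.0045,0,0,0]
    - [0,0,0,0.0045,0,0,0]

```text
time_s: 11.7
tool_pos: [526.5, -4.8, 16.3]
eef_rot: [2.179, 2.263, -0.0]
force: [-1.4, -9.2, -0.3]
width: 0.3
gripper_force: 4.7
```

Run:
```python
from h import *
s=bot.observe();print(s['tool_pos'],s['force'],row(dk(9,0,16)))
c=cap('scene');save(c,'sc7',(220,130,320,230),6)
a=cloud(c).reshape(-1,3); ok=c['depth'].ravel()>0; dark=c['image'].reshape(-1,3).max(1)<70
d=(a[:,:2]-D0)@np.c_[EX,EY]
T=ok&(abs(d[:,1])<34)&(d[:,0]<150)&(d[:,0]>-60)&(a[:,2]>39)&(a[:,2]<46); print('case',np.percentile(d[T],[2,98],axis=0).round())
```

```text
[526.45580845  -4.77736875  16.29549707] [-1.36662581 -9.18077869 -0.34211775] [ 0.      0.0004 -0.0003 -0.0002  0.0002  0.0003]
case [[ 20. -33.]
 [137.  31.]]
```

View pics/sc7.png

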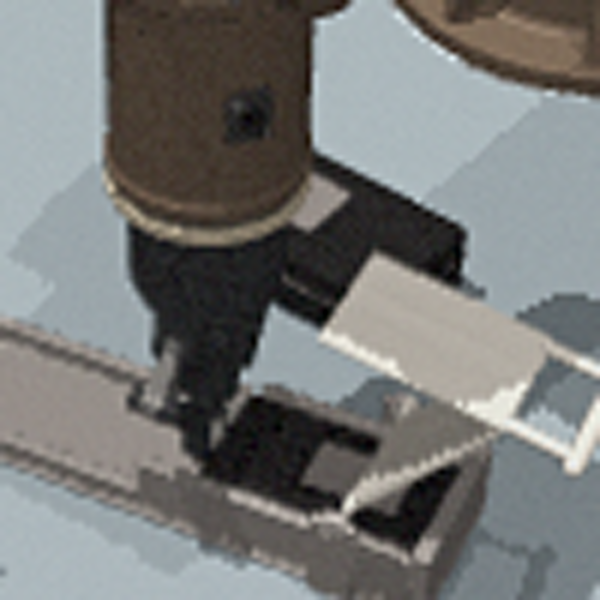

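The case sits at about dock x 20–137 and the force is 9 N. I'll press a little more to tell whether this is the wall or the catch.

Call:
carry_out:
  plan:
    - [0,0,0,0.0005,0,0,0]
    - [0,0,0,0.001,0,0,0]
    - [0,0,0,0.0015,0,0,0]
    - [0,0,0,0.002,0,0,0]
    - [0,0,0,0.002,0,0,0]
    - [0,0,0,0.002,0,0,0]
    - [0,0,0,0.002,0,0,0]
    - [0,0,0,0.002,0,0,0]
    - [0,0,0,0.002,0,0,0]
    - [0,0,0,0.002,0,0,0]

```text
time_s: 13.0
tool_pos: [526.5, -4.6, 16.3]
eef_rot: [2.177, 2.263, -0.002]
force: [-2.9, -37.5, -0.5]
width: 0.3
gripper_force: 18.9
```

It is hard against the wall: 37 N for 0.2 mm of travel. I'll back off and look at the catch.

Call:
carry_out:
  plan:
    - [0,0,0,-0.006,0,0,0]
    - [0,0,0,-0.02,0,0,0]
    - [0,0,0,-0.04,0,-0.01,0]
    - [0,0,0,-0.06,0,-0.04,0]
    - [0,0,0,-0.07,0,-0.08,0]
    - [0,0,0,-0.08,0,-0.12,0]
    - [0,0,0,-0.09,0,-0.16,0]
    - [0,0,0,-0.1,0,-0.2,0]
    - [0,0,0,-0.1,0,-0.22,0]
    - [0,0,0,-0.1,0,-0.22,0]

```text
time_s: 14.25
tool_pos: [530.9, -103.5, 238.4]
eef_rot: [2.177, 2.26, 0.003]
force: [0.5, -1.1, -1.2]
width: 0.1
gripper_force: 0.0
```

Run:
```python
from h import *
c=cap('wrist');R,t=RT(c)
K=np.array([[c['fx'],0,c['cx']],[0,c['fy'],c['cy']],[0,0,1]])
p=cv2.projectPoints(np.array([dk(18,26,32),dk(20,0,42),dk(140,0,50)]),np.array(c['rvec']),np.array(c['tvec']),K,np.array(c['dist_coeffs']))[0].reshape(-1,2);print(p)
x,y=p[1].astype(int); x0,y0=max(0,x-75),max(0,y-75)
save(c,'w8',(x0,y0,x0+150,y0+120),5); print(x0,y0,(p-[x0,y0])*5)
a=cloud(c).reshape(-1,3); ok=c['depth'].ravel()>0
d=(a[:,:2]-D0)@np.c_[EX,EY]
T=ok&(abs(d[:,1])<31)&(d[:,0]<138)&(d[:,0]>-40)&(a[:,2]>39)&(a[:,2]<46); print('case',np.percentile(d[T],[1,99],axis=0).round())
C=ok&(d[:,1]>22)&(d[:,1]<32.)&(d[:,0]<19)&(d[:,0]>-15)&(a[:,2]>20)&(a[:,2]<38); print('catch pts',C.sum(), np.c_[d,a[:,2]][C].mean(0))
C=ok&(d[:,1]<-22)&(d[:,1]>-32.)&(d[:,0]<19)&(d[:,0]>-15)&(a[:,2]>20)&(a[:,2]<38); print('mirror pts',C.sum())
```

```text
[[227.95299743  72.15191612]
 [251.66970657  69.23904318]
 [251.29891878 -72.2801937 ]]
176 0 [[ 259.76498714  360.75958058]
 [ 378.34853283  346.19521591]
 [ 376.4945939  -361.4009685 ]]
case [[ 22. -30.]
 [ 84.  28.]]
catch pts 114 [ 6.64573901 29.28695166 30.75083571]
mirror pts 0
```

View pics/w8.png

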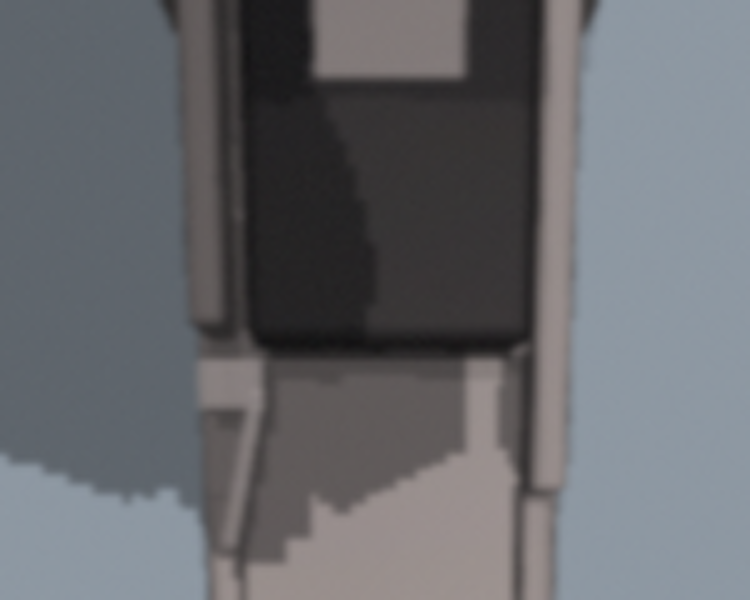

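The picture shows the case's rear edge at (390,345) and the catch sprung out behind it. Its inner corner is at (264,360), against (260,361) predicted for the catch at rest.

Run:
```python
from h import *
c=cap('scene'); a=cloud(c).reshape(-1,3); ok=c['depth'].ravel()>0
d=(a[:,:2]-D0)@np.c_[EX,EY]
B=ok&(abs(d[:,1])<40)&(d[:,0]>60)&(d[:,0]<240)&(a[:,2]>100); q=np.percentile(np.c_[d,a[:,2]][B],[2,50,98],axis=0).round(); print(B.sum(),q)
if B.sum()>500 and q[2,0]>200: print(bot.hand_in())
```

```text
797 [[ 83. -33. 108.]
 [141.  -5. 151.]
 [210.  30. 162.]]
the job is handed in; nothing more can be done
None
```

The job is handed in: the hood stands open on its stop, the case is hard against the back wall with the catch sprung out behind it, and the arm did not touch the mug, brush stand, pebble dish or hair pin box (about 14 s used).

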